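Press the king's plinth under the toggle clamp

ROBOT

A 6-joint arm with a two-finger parallel gripper is mounted at the origin on the work surface. World frame = base frame: x ahead of the robot, y to its left, z up, the work surface at z = 0. Lengths are in m, angles in degrees, forces in N, time in s.
With the tool pointing down it reaches from about 0.275 to 0.725 m from the base axis. Payload 5.6 kg.
Tool frame: the origin (TCP) lies between the finger pads; the fingertips stand 14 mm ahead of it and the grasp point (between the pads) lies 5 mm behind it; z points along the fingers, y is the line along which they close (so a half turn about z gives the same grasp; the last joint's range is limited). The gripper opens to 85 mm and grips with 20 to 120 N. Pads are 22 mm wide; open, the fingers measure 114 mm over their backs; the gripper's body (76 mm by 85 mm) begins 54 mm behind the grasp point. The pads swing forward as they close: fully open they stand 13 mm farther back than shut.
Start: joints at [-47.75, 14.616, 6.199, 0, -81.583, -16.306], TCP at [0.241, -0.495, 0.216] pointing down, gripper open.
Joint ranges: [-168.99, 168.99], [-69.2, 112.95], [-62.41, 85.93], [-164.36, 98.24], [-168.68, -3.75], [-174.98, 174.98]. Speed limits (degrees/s): [147.25, 147.25, 180, 180, 180, 180].

INTERFACE

Orientations are given as [roll, pitch, yaw] about the fixed x, y, z axes, in that order (R = Rz(yaw) Ry(pitch) Rx(roll)).
In Python, from cell import robot gives the robot as it stands. The module is installed in compiled form; this text tells all that it offers. Calls block until the motion is done:
- robot.reach(position, orientation): joint-space move of the TCP to a pose.
- robot.move_l(position, rot=None, max_speed=0.15, until_force=None): straight line of the TCP; rot=None keeps the orientation; max_speed is the mean speed in m/s. With until_force (N) it stops when the force on the tool has changed by that much, and returns True; else False.
- robot.goto_joints(angles): joint-space move.
- robot.set_gripper(opening, strength=None): finger opening in m; strength is the grip in N (None keeps the last); returns when the fingers have stopped.
- robot.wait(seconds).
- robot.inverse_kinematics(position, orientation): joint angles nearest the present ones, or None.
- robot.get_image(name): name is "side" or "top"; returns a dict with "pixels" (420x560x3 uint8, red, green, blue), "z_map" (420x560 float32, m along the optical axis (not along the pixel's ray), 0 where there is no reading), "vfov" (degrees; the focal length in pixels is half the picture's height over the tangent of half this angle, whatever the lens; pixels are square), "cx", "cy" (the principal point, pixels), "k1" (the pictures are not rectified: a ray, as slopes to the right and down, at radius r is drawn at 1 + k1 r^2 times it, then the intrinsics apply), "extrinsics" (4x4, takes a point from camera to world coordinates). Camera axes: x right, y up, looking along -z (the intrinsics and any distortion apply to the point x, -y, -z); pixel columns grow to the right and rows downward; lengths in m; the calibration is good to about 2 mm. A picture is of the moment at which its call begins.
A pose or a line that the arm cannot do raises robot.Unreachable and nothing moves.
- robot.finish_job(): hands the job in; it is judged then, once.
Readings, each from a call of its own:
- robot.read_time_s(): time.
- robot.read_q(): joint angles.
- robot.read_joint_velocities(): joint speeds.
- robot.read_effort(): joint torques, N m.
- robot.read_tcp_pos(): TCP position.
- robot.read_eef_rot(): TCP orientation.
- robot.read_force(): force on the tool from outside, world axes, zero at the start.
- robot.read_torque(): the same for the moment, N m.
- robot.read_width(): finger opening in m.
- robot.read_gripper_force(): force on a finger pad.
Only numpy, scipy, OpenCV 4.12 (cv2) and the standard library are available. Lean on these libraries where they do the work, as an engineer would, in place of code of your own. Each camera call takes 0.05 s, during which the arm holds its last target. There are 200 camera calls.

TASK

The king's wooden plinth has a new stick-on cork foot that must be pressed: lift the plinth out of the acrylic stand's narrow slot, lay it flat in the jig's shallow nest, swing the T-ended handle over centre to its stop so that the clamp presses the plinth, and let go of it for at least two seconds. Then swing the handle all the way back to open, take the plinth again by its long sides, as that slot demands, and set it down crosswise in the stand's wide slot, its ends facing the fins, midway along them and flat on the stand's floor. Never let the plinth drop, and leave the king, pawn, tumbler, clothes peg, glue jar and coaster where they stand.

Things in the scene. Friction and masses are not known exactly. Their poses are not given: they have to be found in the camera images.
- plinth: loose dark wooden block with a thin cork foot, 60 long (own x) x 28 wide (own y) x 24 high mm, about 60 g; origin: centre of its underside. It starts in the narrow slot of the stand, its length along the slot.
- stand: fixed clear acrylic stand on the ledge: floor plate 74 (own x) x 128 (own y) x 5 mm; three upright fins 5 thick, 52 long along own x, rising 26 above the plate, centred at own y = -54, -17, +58 mm, leave a narrow slot (32) and a wide slot (70). In the narrow slot the plinth can be held only by its ends, in the wide one only by its long sides. Origin: on the underside, 2 mm from its centre.
- narrow_slot (a point): centre of the narrow slot's floor, 5 mm above the ledge, at own y = -35.5 mm of the stand; axes are the stand's. Low lips 5 mm high and 3 thick at own x = +-33.5 mm close its ends.
- wide_slot (a point): centre of the wide slot's floor, 5 mm above the ledge, at own y = +20.5 mm of the stand; the axes are the stand's. Here the plinth must end, its 60 mm length along the stand's own y.
- jig: fixed plywood board 90 (own x) x 190 (own y) x 12 mm, nest near its -y end, steel toggle clamp near its +y end; origin: centre of the underside. Clamp cheeks rise 78 mm above the ledge, within own x = +-20, y = 13 to 89 mm. With the handle open the clamp's bar stands upright at own y = 15 to 50, up to 165 mm high, its spindle reaching to y = +5 at 140 mm height.
- nest (a point): centre of the nest's floor, 12 mm above the ledge, at own y = -60 mm of the jig; axes are the jig's. The nest is a pocket 66 (own x) x 34 (own y) mm in a fence 6 mm high, 5 thick: the plinth lies in it with its length along the jig's own x and stands 18 mm above the fence, so its ends or its sides can be gripped.
- hinge (a point): point on the handle's hinge axis, which runs along the jig's own x, at own y = +77 mm, 67 mm above the ledge; the axes are the jig's.
- grip_bar (a point): centre of the black T-bar, a barrel 18 mm thick and 36 mm long lying along the jig's own x, at the end of the handle, 110 mm from the hinge axis. It may be pinched by its flat ends and turns between the fingers as the handle swings.
- handle (a joint): handle angle, rad: 0 = fully open, pointing to the jig's +y and 0.2 above level; grows as it rises; upright at 1.37, dead centre 1.5, clamped at its stop 1.58. T-bar centre at own y = 110 cos(0.2 + q), z = 110 sin(0.2 + q) mm from the hinge. The clamp's bar is linked to it and comes down as it rises. Takes under 5 N at the T-bar and stays where left near either end.
- pad: round rubber pad, 18 mm across, on a spindle at the end of the clamp's bar; it presses on the middle of the plinth's top with about 5 N when clamped. Origin: on the bar's pivot (own y = +25 mm of the jig), not on the pad.
- king: bystander: white plastic chess king, 34 mm across the foot, 95 high, standing; origin: centre of its foot
- pawn: bystander: white plastic pawn, 27 mm across, 48 high, standing; origin: centre of its foot
- tumbler: bystander: green glass tumbler, 72 mm across, 90 high; origin: centre of its underside
- clothes_peg: bystander: grey plastic spring clothes peg lying between the jig and the stand, 70 x 17 x 9 mm; origin: centre of its underside
- glue_jar: bystander: white jar with a black cap, 52 mm across, 60 high; origin: centre of its underside
- coaster: bystander: flat cork disc, 92 mm across, 6 thick; origin: centre of its underside
Things that resemble listed ones, but are neither listed nor needed, are in the scene too. What is meant by the plinth is not blue, and is the smaller of those in its own colour.

How it is judged (in metres and radians):
On the way, in this order (a step that is already met when the one before it is completed fails the run):
1. the plinth lies flat in the nest with the clamp still open (horizontal distance between plinth and nest below 0.005 m and z of plinth in the frame of nest below 0.003 m and angle between plinth's own z axis and vertical below 0.08 rad and angle between the x axis of plinth and the x axis of jig, either way round below 0.15 rad and value of joint handle below 0.5 rad), for 0.2 s.
2. the clamp is past its dead centre and presses the plinth in the nest by itself for 1.5 s, with the robot off the handle and the plinth (value of joint handle above 1.53 rad and contact force between pad and plinth above 3 N and horizontal distance between plinth and nest below 0.005 m and z of plinth in the frame of nest below 0.003 m and contact force between anything else and the fingers below 0.3 N), for 1.5 s.
3. the handle is swung back to open, the plinth still in the nest (value of joint handle below 0.25 rad and horizontal distance between plinth and nest below 0.006 m and z of plinth in the frame of nest below 0.004 m), for 0.1 s.
At the end, for the whole second after the job is handed in: The plinth stands upright way up and at rest on the floor of the stand's wide slot, its length across the slot (within 0.2 rad), within 12 mm of midway along the fins and 6 mm of the slot's middle, within 3 mm of the floor; the clamp handle is open (below 0.25 rad) (x of plinth in the frame of wide_slot between -0.012 and 0.012 m and y of plinth in the frame of wide_slot between -0.006 and 0.006 m and z of plinth in the frame of wide_slot below 0.003 m and angle between plinth's own z axis and vertical below 0.08 rad and angle between the x axis of plinth and the y axis of stand, either way round below 0.2 rad and linear speed of plinth below 0.01 m/s and value of joint handle below 0.25 rad); the robot touches nothing.
It fails at once if the plinth is dropped (falls out of the fingers faster than 0.4 m/s) (linear speed of plinth above 0.4 m/s and contact force between the fingers and plinth below 0.1 N).
It fails at once if a bystander is shifted by more than 30 mm or knocked over (distance of any of king, pawn, tumbler, clothes_peg, glue_jar, coaster from where it was at the start of the episode above 0.03 m or angle between any of king, pawn, tumbler, glue_jar's own z axis and vertical above 0.6 rad).
It also fails if it takes over 72 s, if anything falls off the work surface, if the arm or the gripper's body presses on something with over 40 N, if the wrist force passes 120 N, or if a joint passes its speed limit or range.

## Working session

There is one attempt and no reset: what is moved stays moved. The work goes in short steps, each a Python script; the robot and the scene stay as the last script left them, time stands still between calls to the robot, and variables do not carry over. Pictures are saved under pics/ and viewed, at most 13 in all, crops included, and the job is handed in when it is done.

```bash
mkdir -p pics; cat > h.py <<'E'
from cell import robot
import numpy as np, cv2
def cam(n):
    d=robot.get_image(n); p=np.array(d["pixels"]); H=p.shape[0]
    d["f"]=H/2/np.tan(np.radians(d["vfov"])/2); d["E"]=np.array(d["extrinsics"]); return d
def slopes(d,uv):
    uv=np.atleast_2d(np.array(uv,float)); s=(uv-[d["cx"],d["cy"]])/d["f"]; u=s.copy()
    for _ in range(20): u=s/(1+d["k1"]*(u**2).sum(1,keepdims=True))
    return u
def plane(d,uv,z):
    u=slopes(d,uv); c=np.c_[u[:,0],-u[:,1],-np.ones(len(u))]@d["E"][:3,:3].T; o=d["E"][:3,3]
    return o+c*((z-o[2])/c[:,2])[:,None]
def pts(d,uv):
    uv=np.atleast_2d(uv).astype(int); u=slopes(d,uv); Z=np.array(d["z_map"])[uv[:,1],uv[:,0]][:,None]
    return np.c_[u[:,0],-u[:,1],-np.ones(len(u))]*Z@d["E"][:3,:3].T+d["E"][:3,3]
def cloud(d):
    H,W=d["z_map"].shape; v,u=np.mgrid[:H,:W]; return pts(d,np.c_[u.ravel(),v.ravel()]).reshape(H,W,3)
def proj(d,P):
    P=np.atleast_2d(P); c=(P-d["E"][:3,3])@d["E"][:3,:3]; s=np.c_[c[:,0],-c[:,1]]/-c[:,2:]
    return s*(1+d["k1"]*(s**2).sum(1,keepdims=True))*d["f"]+[d["cx"],d["cy"]]
def save(d,n,box=None,s=1):
    p=np.array(d["pixels"])[:,:,::-1]
    if box: p=p[box[1]:box[3],box[0]:box[2]]
    cv2.imwrite("pics/"+n,cv2.resize(p,None,fx=s,fy=s,interpolation=cv2.INTER_CUBIC))
E
python3 - <<'E'
from h import *
import pickle
for n in("top","side"):
    d=cam(n); save(d,n+"0.png"); pickle.dump(d,open(n+"0.pkl","wb"))
    print(n,d["f"],d["cx"],d["cy"],d["k1"],d["E"].round(3).tolist())
E
```

```text
top 418.01501700969374 277.631083135756 215.85533721111585 -0.09131037179373738 [[0.022, 0.994, -0.111, 0.411], [-0.999, 0.026, 0.03, -0.013], [0.032, 0.111, 0.993, 1.036], [0.0, 0.0, 0.0, 1.0]]
side 462.584141273476 277.19284615509326 209.59079701728976 -0.0464202228716467 [[-0.891, 0.241, -0.384, 0.108], [-0.453, -0.453, 0.767, 0.832], [0.011, 0.858, 0.513, 0.641], [0.0, 0.0, 0.0, 1.0]]
```

View pics/top0.png

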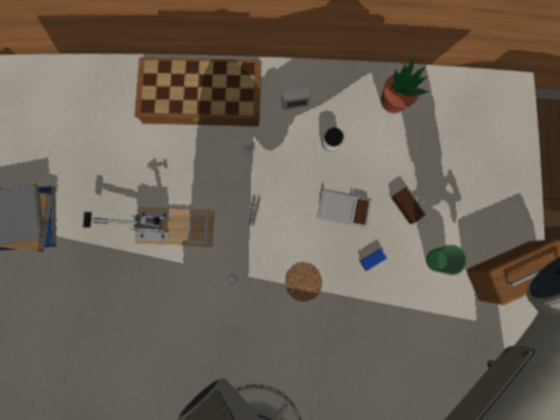

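View pics/side0.png

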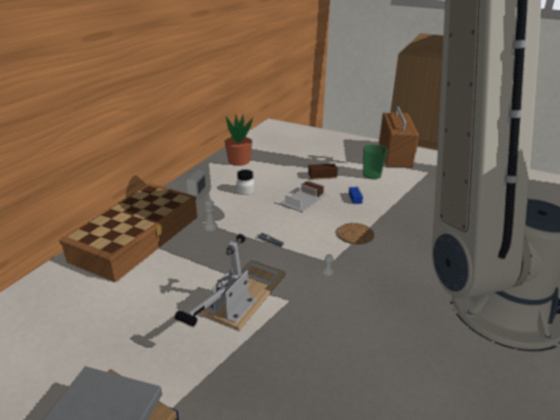

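The top view shows the jig near (175,226) with its handle to the left (T-bar at 88,219). The stand is near (343,208) with the plinth in its right-hand slot at (362,211). The larger brown decoy is at (408,205). Next I'll measure these.

```bash
python3 - <<'E'
from h import *
import pickle
d=pickle.load(open("top0.pkl","rb")); s=pickle.load(open("side0.pkl","rb"))
C=cloud(d); p=np.array(d["pixels"]).astype(int)
print("ledge",[C[y,x].round(4).tolist() for x,y in[(280,170),(380,180),(220,180),(230,300),(200,150)]])
def rect(mask,box,z,name):
    m=np.zeros(mask.shape,np.uint8); x0,y0,x1,y1=box; m[y0:y1,x0:x1]=mask[y0:y1,x0:x1]
    c=max(cv2.findContours(m,0,1)[0],key=cv2.contourArea)
    q=plane(d,c[:,0],z); r=cv2.minAreaRect((q[:,:2]*1000).astype(np.float32)); print(name,r,cv2.contourArea(c)); return m
lab=cv2.cvtColor(np.array(d["pixels"]),cv2.COLOR_RGB2HSV).astype(int)
brown=(p[...,0]>p[...,2]+20)&(p[...,0]<140)
print("plinth px",p[211,362],C[211,362],"decoy",p[205,408],C[205,408],"stand floor",C[208,338],p[208,338])
z0=float(np.median(C[165:185,270:300,2])); print("z0",z0)
rect(brown,(353,193,373,228),z0+.029,"plinth top")
rect(brown,(388,183,430,228),C[205,408,2],"decoy")
# jig by height
for lo,hi,n in((.008,.03,"jig h"),):
    h=C[...,2]-z0; rect((h>lo)&(h<hi)&(p[...,0]>p[...,2]+20),(130,200,220,252),z0+.012,n)
dk=(p.max(2)<45); rect(dk,(75,205,97,232),z0+.095,"tbar")
rect((h>.003)&(h<.06),(312,185,373,230),z0+.005,"stand by depth")
a=cv2.resize(np.array(d["pixels"])[185:260,75:225,::-1],None,fx=5,fy=5,interpolation=2)
b=cv2.resize(np.array(d["pixels"])[180:235,305:385,::-1],None,fx=5,fy=5,interpolation=2)
o=np.zeros((375+275,750,3),np.uint8);o[:375]=a;o[375:,:400]=b
c=cv2.resize(np.array(s["pixels"])[175:215,275:345,::-1],None,fx=5,fy=5,interpolation=2); o[375:575,400:750]=c
cv2.imwrite("pics/crop0.png",o[:600])
E
```

```text
ledge [[0.6442, -0.0473, -0.0023], [0.6263, -0.304, -0.0024], [0.6133, 0.1028, 0.0022], [0.3173, 0.0677, 0.0021], [0.6902, 0.1571, -0.0014]]
plinth px [60 36 21] [ 0.54046289 -0.24876199  0.03295334] decoy [60 34 21] [ 0.55805341 -0.36320435  0.03596353] stand floor [ 0.55002817 -0.19444602  0.00500446] [130 126 123]
z0 0.00039474140340289843
plinth top ((540.6429443359375, -247.5065155029297), (25.218660354614258, 57.969154357910156), 80.31047058105469) 206.5
decoy ((557.8423461914062, -364.363525390625), (80.91226196289062, 43.17121124267578), 35.5285758972168) 486.0
jig h ((493.9562072753906, 209.94613647460938), (188.38467407226562, 90.46500396728516), 88.86743927001953) 1811.5
tbar ((496.6265869140625, 392.12017822265625), (13.38554859161377, 30.25411033630371), 86.90393829345703) 59.5
stand by depth ((549.8722534179688, -210.59730529785156), (132.7044219970703, 79.64338684082031), 80.6594009399414) 1411.5
```

View pics/crop0.png

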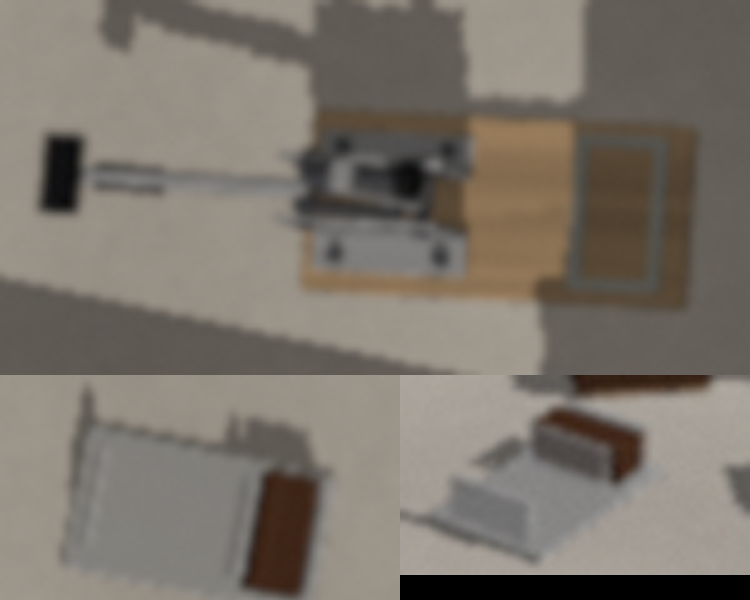

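The crop shows the fence outline at about orig (189–208, 212–243), with the plinth flush in the narrow slot. I'll check the nest and stand with rays, then grasp by the ends. The tips stay above the 5 mm lips.

```bash
python3 - <<'E'
from h import *
import pickle
d=pickle.load(open("top0.pkl","rb"))
f=lambda a,o:(np.array(a,float)+.5)/5-.5+o
q=plane(d,f([(578,135),(667,137),(660,292),(567,290)],(75,185)),.018); print("fence",q[:,:2].round(4).tolist(),q.mean(0).round(4),[np.linalg.norm(q[i]-q[i-1]).round(4) for i in range(4)])
b=plane(d,f([(93,50),(62,187),(307,221),(335,95)],(305,180)),.004);print("stand",b[:,:2].round(4).tolist(),b.mean(0).round(4),[np.linalg.norm(b[i]-b[i-1]).round(4) for i in range(4)])
print(robot.read_tcp_pos(),robot.read_eef_rot(),robot.read_time_s())
for n,P,y in(("narrow",[.5406,-.2475,.022],80.4),("narrow2",[.5406,-.2475,.022],-99.6),("nest",[.4929,.150,.029],89),("nest2",[.4929,.150,.029],-91),("nestS",[.4929,.150,.029],-1),("nestS2",[.4929,.150,.029],179),("tbar",[.497,.395,.085],89),("tbar2",[.497,.395,.085],-91),("wide",[.5515,-.1915,.022],80.5),("wide2",[.5515,-.1915,.022],-99.5)):
    r=robot.inverse_kinematics(P,[180,0,y]); print(n,None if r is None else np.round(r,1))
E
```

```text
fence [[0.5298, 0.1709], [0.5299, 0.1273], [0.4541, 0.1276], [0.4539, 0.1729]] [0.4919 0.1497 0.018 ] [np.float64(0.0759), np.float64(0.0436), np.float64(0.0758), np.float64(0.0452)]
stand [[0.5958, -0.1569], [0.5261, -0.142], [0.5121, -0.2657], [0.5764, -0.2802]] [ 0.5526 -0.2112  0.004 ] [np.float64(0.1249), np.float64(0.0713), np.float64(0.1246), np.float64(0.0659)]
[ 0.24042609 -0.49410801  0.2156714 ] [ 1.79897467e+02 -5.49767476e-03 -1.54058987e+02] 0.1
narrow None
narrow2 [ -9.5  26.9  -5.4   0.  -57.8  -0.1]
nest [ 34.4  18.7 -17.2   0.  -54.  144.6]
nest2 [ 34.4  18.7 -17.2   0.  -54.  -35.4]
nestS [ 34.4  18.7 -17.2   0.  -54.   54.6]
nestS2 [  34.4   18.7  -17.2   -0.   -54.  -125.4]
tbar [ 52.6  27.8   6.3   0.  -68.5 126.4]
tbar2 [ 52.6  27.8   6.3   0.  -68.5 -53.6]
wide [ -3.8  25.8  -7.1   0.  -57.  174.3]
wide2 [ -3.8  25.8  -7.1   0.  -57.   -5.7]
```

The fence measures 75.8 x 44.4 mm (76 x 44 nominal), so the nest is at (0.492, 0.150). The stand agrees within about 3 mm. Going for the grasp.

```bash
python3 - <<'E'
from h import *
R=[180,0,-99.6]
robot.set_gripper(.076)
robot.reach([.5406,-.2475,.2],R); robot.move_l([.5406,-.2475,.06])
hit=robot.move_l([.5406,-.2475,.0225],max_speed=.05,until_force=8)
print(hit,robot.read_tcp_pos())
robot.set_gripper(.0,40); print("w",robot.read_width(),robot.read_gripper_force(),robot.read_force())
robot.move_l([.5406,-.2475,.045],max_speed=.04); robot.move_l([.5406,-.2475,.15])
print("w",robot.read_width(),robot.read_gripper_force(),robot.read_tcp_pos(),robot.read_time_s())
robot.reach([.4923,.1498,.16],[180,0,-91]); 
d=cam("top"); save(d,"nest_top.png",(140,150,300,270),4)
d=cam("side"); s=d; save(d,"nest_side.png",(180,150,340,330),3)
print(robot.read_time_s(),robot.read_eef_rot())
E
```

```text
False [ 0.54086727 -0.24761897  0.02279328]
w -3.653873100433766e-05 0.0 [-0.27763989  0.3879117   0.84367709]
w -0.0007032240612960135 0.0 [ 0.53994469 -0.24715321  0.1487416 ] 6.0583
7.6417 [ 1.79988627e+02 -1.64305375e-02 -9.10884802e+01]
```

View pics/nest_side.png

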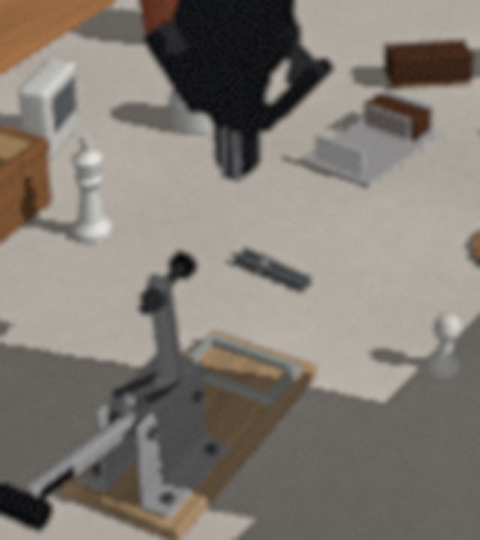

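The fingers closed to zero, so the grasp missed. The plinth still looks to be in its slot. I'll look at the top view around the stand.

```bash
python3 - <<'E'
from h import *
import pickle
d0=pickle.load(open("top0.pkl","rb"))
d=cam("top"); s=cam("side")
p=np.array(d["pixels"]).astype(int); C=cloud(d)
m=((p[...,0]>p[...,2]+20)&(p[...,0]<140)).astype(np.uint8); m2=np.zeros_like(m); m2[185:235,325:376]=m[185:235,325:376]
c=max(cv2.findContours(m2,0,1)[0],key=cv2.contourArea); q=plane(d,c[:,0],.029)
print(cv2.minAreaRect((q[:,:2]*1000).astype(np.float32)),cv2.contourArea(c))
k=m2>0; print(np.median(C[k],axis=0), np.percentile(C[k][:,2],[10,90]))
# hand tip from both
print(robot.read_tcp_pos(), proj(d,robot.read_tcp_pos()), proj(s,robot.read_tcp_pos()), proj(s,np.array(robot.read_tcp_pos())-[0,0,.014]))
a=cv2.resize(np.array(d["pixels"])[140:250,160:385,::-1],None,fx=3,fy=3,interpolation=2); b=cv2.resize(np.array(s["pixels"])[170:220,270:345,::-1],None,fx=5,fy=5,interpolation=2)
o=np.zeros((330+250,675,3),np.uint8);o[:330]=a;o[330:,:375]=b;cv2.imwrite("pics/chk1.png",o)
E
```

```text
((540.7240600585938, -247.60162353515625), (25.23262596130371, 57.95912551879883), 80.41203308105469) 206.0
[ 0.54034218 -0.24705339  0.02965616] [0.02748998 0.03214363]
[0.49260399 0.14905109 0.15992196] [[187.94613982 221.27658787]] [[257.96383712 214.95087544]] [[258.03517874 220.90927682]]
```

View pics/chk1.png

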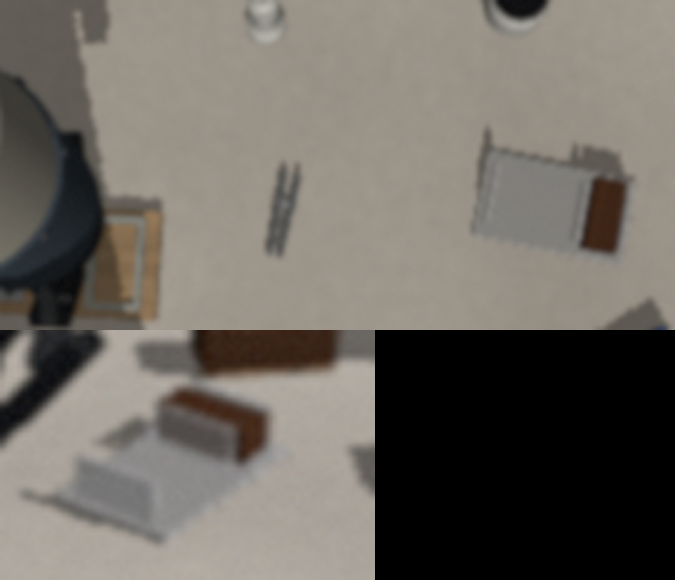

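The plinth hasn't moved. In the side view the fingertips sit near (259,208), about 13 px above where 14 mm ahead of the TCP should appear. So the tips are higher than assumed. I'll measure tip height directly by depth.

```bash
python3 - <<'E'
from h import *
s=cam("side"); C=cloud(s); t=np.array(robot.read_tcp_pos()); print(t,robot.read_eef_rot(),robot.read_width())
p=np.array(s["pixels"]).astype(int)
for w in(None,.076):
    if w: robot.set_gripper(w); s=cam("side"); C=cloud(s); print("opened",robot.read_width())
    D=C-t; m=(abs(D[...,0])<.06)&(abs(D[...,1])<.03)&(D[...,2]>-.05)&(D[...,2]<.05)
    P=D[m]; print(len(P),"lowest z rel tcp",np.sort(P[:,2])[:12].round(4)); lo=P[P[:,2]<P[:,2].min()+.012]; print(lo.mean(0).round(4),lo.min(0).round(4),lo.max(0).round(4))
    v,u=np.nonzero(m); print("lowest px",v.max(),u[v.argmax()])
E
```

```text
[0.4925376  0.14915386 0.15990786] [ 1.79991933e+02 -1.01336854e-02 -9.10712079e+01] 0.00013529165806029295
196 lowest z rel tcp [0.0164 0.0165 0.0171 0.0174 0.0179 0.0192 0.0193 0.0196 0.02   0.0204
 0.0206 0.0207]
[-0.004   0.0063  0.0236] [-0.0152 -0.0082  0.0164] [0.0103 0.0113 0.0281]
lowest px 210 259
opened 0.07566874344204262
200 lowest z rel tcp [0.0246 0.0261 0.0264 0.0267 0.0271 0.0272 0.0275 0.0279 0.0281 0.0282
 0.0284 0.0286]
[0.005  0.0033 0.0319] [-0.0529 -0.0143  0.0246] [0.0465 0.0116 0.0362]
lowest px 211 277
```

The fingertips really are about 16 mm above the reported TCP when shut, not 14 mm below it. I'll confirm by lightly probing the plinth's top (expect contact at TCP z ≈ 0.013), then regrasp from the measured contact height.

```bash
python3 - <<'E'
from h import *
R=[180,0,-99.6]; X,Y=.5406,-.2475
robot.move_l([.4923,.1498,.2]); robot.set_gripper(0,40); robot.reach([X,Y,.2],R); robot.move_l([X,Y,.045])
hit=robot.move_l([X,Y,.0],max_speed=.02,until_force=4); z=robot.read_tcp_pos()[2]
print("probe",hit,robot.read_tcp_pos(),robot.read_force(),robot.read_time_s())
robot.move_l([X,Y,.06])
s=cam("side"); C=cloud(s); t=np.array(robot.read_tcp_pos()); D=C-t
m=(abs(D[...,0])<.06)&(abs(D[...,1])<.04)&(D[...,2]>-.02)&(D[...,2]<.05); P=D[m]; print(t,np.sort(P[:,2])[:8].round(4)); lo=P[P[:,2]<P[:,2].min()+.014]; print(lo.mean(0).round(4),lo.min(0).round(4),lo.max(0).round(4))
E
```

```text
probe True [ 0.54054347 -0.24750241  0.01432291] [-0.82923719  0.60617288  3.94892157] 13.775
[ 0.54005702 -0.2471945   0.05927002] [0.0163 0.0186 0.0193 0.0195 0.0195 0.0202 0.0204 0.0221]
[-0.0035  0.0047  0.0251] [-0.0154 -0.0079  0.0163] [0.0111 0.0108 0.0303]
```

Contact came at TCP z = 0.0143, so the shut tips are 14.7 mm above the TCP. The retract at 60 mm opening adds about 5 mm. Regrasping with that correction.

```bash
python3 - <<'E'
from h import *
X,Y=.5406,-.2475
robot.set_gripper(.076)
hit=robot.move_l([X,Y,-.006],max_speed=.05,until_force=8); print(hit,robot.read_tcp_pos())
robot.set_gripper(.0,40); w=robot.read_width(); print("w",w,robot.read_gripper_force())
if w>.05:
    robot.move_l([X,Y,.02],max_speed=.05); robot.move_l([X,Y,.1],max_speed=.2)
    print("w",robot.read_width(),robot.read_gripper_force(),robot.read_force())
    robot.reach([.4923,.1498,.07],[180,0,-91])
    print(robot.read_width(),robot.read_tcp_pos(),robot.read_eef_rot(),robot.read_time_s())
    d=cam("side"); save(d,"n2.png",(180,150,340,330),3)
E
```

```text
False [ 0.54091555 -0.24756832 -0.00560989]
w 0.05906393069113491 44.219727516174316
w 0.058693468132773374 43.88640761375427 [-0.39316279  0.23715069 -1.00613385]
0.05894935607974766 [0.49258202 0.14910628 0.0699336 ] [ 1.79994873e+02 -1.70950993e-02 -9.10507402e+01] 19.4583
```

View pics/n2.png

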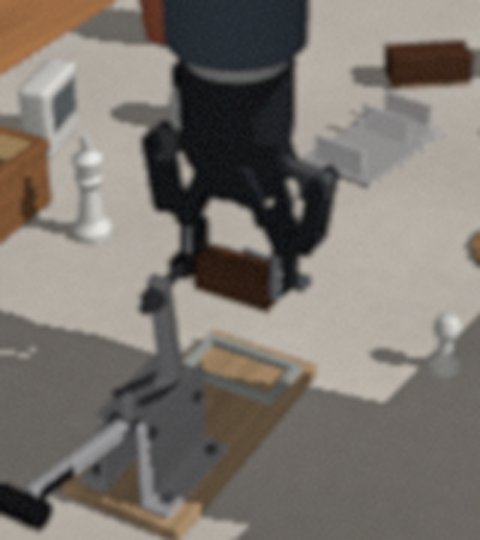

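The plinth is held level by its ends (w = 59 mm) above the nest. I'll measure its in-hand offset from depth and lower it until contact.

```bash
python3 - <<'E'
from h import *
t=np.array(robot.read_tcp_pos()); s=cam("side"); C=cloud(s); p=np.array(s["pixels"]).astype(int)
m=(p[...,0]>p[...,2]+20)&(abs(C-t-[0,0,.02]).max(2)<.045); q=C[m]
print(t,m.sum(),"x",np.percentile(q[:,0],[2,98]).round(4),"y hi",np.percentile(q[:,1],[50,95]).round(4),"z",np.percentile(q[:,2],[3,97]).round(4))
robot.move_l([.4923,.1498,.012],max_speed=.12)
h=robot.move_l([.4923,.1498,-.002],max_speed=.02,until_force=4); print(h,robot.read_tcp_pos(),robot.read_force(),robot.read_time_s())
E
```

```text
[0.49266555 0.14896056 0.06994307] 369 x [0.4637 0.5162] y hi [0.1591 0.162 ] z [0.0838 0.107 ]
True [0.49229608 0.14984105 0.00152093] [-0.84707607 -0.18763706  5.00863699] 20.7417
```

Contact at exactly the predicted floor height, so it's seated. I'll release, then move above the T-bar, triangulate it from both stored views and verify the plinth pose.

```bash
python3 - <<'E'
from h import *
import pickle
T=pickle.load(open("top0.pkl","rb")); S=pickle.load(open("side0.pkl","rb"))
A=[]
for d,(x0,y0,x1,y1),th in((T,(75,205,97,232),45),(S,(170,305,202,330),45)):
    p=np.array(d["pixels"]).astype(int); m=np.zeros(p.shape[:2],np.uint8); m[y0:y1,x0:x1]=(p.max(2)<th)[y0:y1,x0:x1]
    c=max(cv2.findContours(m,0,1)[0],key=cv2.contourArea); M=cv2.moments(c); uv=[M["m10"]/M["m00"],M["m01"]/M["m00"]]
    u=slopes(d,uv)[0]; r=d["E"][:3,:3]@[u[0],-u[1],-1]; A.append((d["E"][:3,3],r/np.linalg.norm(r))); print(uv,cv2.contourArea(c))
(o1,r1),(o2,r2)=A; k=np.linalg.lstsq(np.c_[r1,-r2],o2-o1,rcond=None)[0]; a,b=o1+k[0]*r1,o2+k[1]*r2; print("tbar",a.round(4),b.round(4))
robot.set_gripper(.070); robot.move_l([.4923,.1498,.05]); 
robot.reach([.4962,.3935,.13],[180,0,-91]); robot.set_gripper(.058)
d=cam("top"); p=np.array(d["pixels"]).astype(int); m=np.zeros(p.shape[:2],np.uint8); m[205:250,180:218]=((p[...,0]>p[...,2]+20)&(p[...,0]<85))[205:250,180:218]
save(d,"n3.png",(150,190,230,260),6)
c=max(cv2.findContours(m,0,1)[0],key=cv2.contourArea); q=plane(d,c[:,0],.036); print("plinth",cv2.minAreaRect((q[:,:2]*1000).astype(np.float32)),robot.read_time_s())
E
```

```text
[86.89915966386555, 219.5658263305322] 59.5
[186.06145833333332, 317.56041666666664] 160.0
tbar [0.4968 0.3942 0.0914] [0.4951 0.3933 0.0909]
plinth ((491.11444091796875, 147.6561737060547), (26.83687400817871, 58.619117736816406), 89.1836929321289) 22.8167
```

View pics/n3.png

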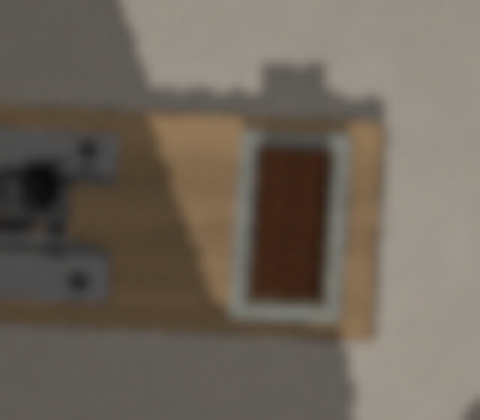

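The plinth lies inside the fence, at crop (248–332, 145–300). The T-bar is at (0.496, 0.394, 0.090), matching the geometry. Pinching its ends and swinging the handle.

```bash
cat >> h.py <<'E'
HY,HZ,TX=.2862,.067,.4958
def hp(q,dx=0): # tcp for handle angle
    a=.2+q; y=.11*np.cos(a); return [TX-.0145*(.1078-y),HY+y,HZ+.11*np.sin(a)-.030]
def swing(qs,v):
    for q in qs:
        robot.move_l(hp(q),max_speed=v); F=np.array(robot.read_force()); print(round(q,2),F.round(1),round(robot.read_width(),4))
        if np.linalg.norm(F)>45: print("STOP"); return False
    return True
E
python3 - <<'E'
from h import *
robot.move_l([.4958,hp(0)[1],.1])
h=robot.move_l(hp(0),max_speed=.08,until_force=8); print(h,robot.read_tcp_pos())
robot.set_gripper(0,25); w=robot.read_width(); print(w,robot.read_gripper_force(),robot.read_force())
if .03<w<.042:
    swing(np.linspace(0,1.6,14)[1:],.1)
    print(robot.read_tcp_pos(),robot.read_time_s())
E
```

```text
False [0.49615276 0.39423587 0.05938161]
0.035054892135650946 30.345845818519592 [ 4.1075629  -0.30490708  2.53523478]
0.12 [ 7.7 -0.1 -5. ] 0.0354
0.25 [ 6.7 -2.3  1.2] 0.0352
0.37 [ 4.6 -1.6  4. ] 0.0354
0.49 [5.2 0.4 1.3] 0.0354
0.62 [ 4.6 -1.5  2.7] 0.0352
0.74 [5.3 0.6 2.5] 0.0355
0.86 [ 4.5 -0.9  3.1] 0.0352
0.98 [ 4.5 -0.5  3.3] 0.0351
1.11 [4.8 0.1 2.2] 0.0357
1.23 [5.  0.7 2.7] 0.0353
1.35 [3.9 1.5 3.5] 0.0348
1.48 [3.6 0.9 4.9] 0.0354
1.6 [ 3.8 -0.6  5.4] 0.0354
[0.49401728 0.26076281 0.14433113] 27.8333
```

The swing was smooth. I'll push gently to feel the stop, let go, retreat upward, look and wait.

```bash
python3 - <<'E'
from h import *
h=robot.move_l(hp(1.68),max_speed=.04,until_force=6); print(h,robot.read_tcp_pos(),hp(1.58),hp(1.68),robot.read_force(),robot.read_width())
robot.set_gripper(.060); t=robot.read_tcp_pos(); robot.move_l([t[0],t[1],t[2]+.06]); 
s=cam("side"); save(s,"c1.png",(180,150,340,330),3); print(robot.read_time_s(),robot.read_width(),robot.read_force())
robot.wait(2.2); print(robot.read_time_s())
E
```

```text
True [0.49404074 0.25392258 0.14245957] [np.float64(0.493905648802434), np.float64(0.2633550898230338), np.float64(0.1446016267488849)] [np.float64(0.4937515412271596), np.float64(0.25272698118341835), np.float64(0.14178338136987548)] [-1.64084201  0.9736993   3.29830434] 0.035175917337704705
29.075 0.060343538306306406 [ 0.58963982 -0.19971885 -0.96321199]
31.275
```

View pics/c1.png

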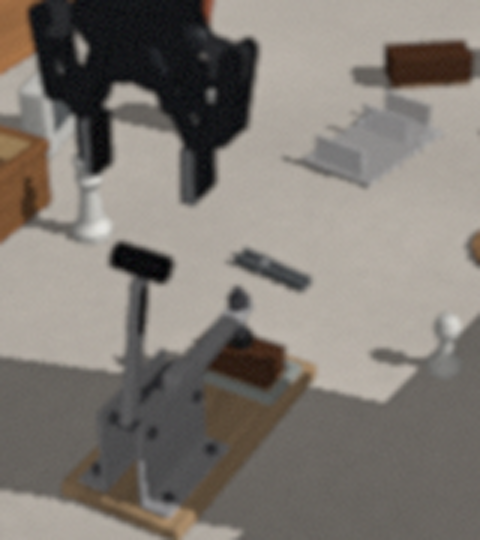

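The clamp is down with its pad on the plinth, and the T-bar is upright at crop (142,262). Checking the handle angle by ray.

```bash
python3 - <<'E'
from h import *
s=cam("side"); p=np.array(s["pixels"]).astype(int); C=cloud(s)
m=np.zeros(p.shape[:2],np.uint8); m[225:250,210:245]=(p.max(2)<50)[225:250,210:245]
c=max(cv2.findContours(m,0,1)[0],key=cv2.contourArea); M=cv2.moments(c); uv=[M["m10"]/M["m00"],M["m01"]/M["m00"]]
print(uv,cv2.contourArea(c),plane(s,uv,.1746).round(4),"expect y 1.58:",HY+.11*np.cos(1.78),"1.5:",HY+.11*np.cos(1.7),"1.4",HY+.11*np.cos(1.6)); print(np.median(C[m>0],axis=0).round(4))
q=proj(s,[[TX-.002,HY+.11*np.cos(.2+a),HZ+.11*np.sin(.2+a)] for a in(1.4,1.5,1.58)]); print(q.round(1))
E
```

```text
[226.78692810457517, 237.26405228758168] 127.5 [[0.4931 0.2625 0.1746]] expect y 1.58: 0.2633550898230338 1.5: 0.2720271056274923 1.4 0.2829880525468582
[0.4882 0.2698 0.1801]
[[220.1 241.9]
 [223.5 239.1]
 [226.2 237.4]]
```

The T-bar ray gives y = 0.2625, so q ≈ 1.58 and it is clamped and held for over 2 s. Now swinging back open.

```bash
python3 - <<'E'
from h import *
t=hp(1.58); robot.move_l([t[0],t[1],t[2]+.03],max_speed=.15)
h=robot.move_l(t,max_speed=.08,until_force=8); robot.set_gripper(0,25); w=robot.read_width(); print(h,w,robot.read_force())
if .03<w<.042:
    ok=swing(np.linspace(1.58,0.02,13)[1:],.1)
    if ok:
        robot.move_l(hp(-.06),max_speed=.04,until_force=6); print(robot.read_tcp_pos(),hp(0),robot.read_force())
        robot.set_gripper(.060); t=robot.read_tcp_pos(); robot.move_l([t[0],t[1],t[2]+.06],max_speed=.2)
        T=cam("top"); s=cam("side"); save(s,"o1.png",(140,150,340,350),3)
        p=np.array(T["pixels"]).astype(int); m=np.zeros(p.shape[:2],np.uint8); m[205:250,180:218]=((p[...,0]>p[...,2]+20)&(p[...,0]<85))[205:250,180:218]
        c=max(cv2.findContours(m,0,1)[0],key=cv2.contourArea); q=plane(T,c[:,0],.036); print("plinth",cv2.minAreaRect((q[:,:2]*1000).astype(np.float32)))
print(robot.read_time_s())
E
```

```text
False 0.03533604824093088 [-0.33639221 -0.54386774  2.69779594]
1.45 [ 0.6 -1.2  6.3] 0.0356
1.32 [1.7 0.7 4.3] 0.0353
1.19 [ 1.8 -1.   6. ] 0.035
1.06 [ 2.1 -0.   6.3] 0.0355
0.93 [2.6 2.1 4.2] 0.0353
0.8 [4.4 2.7 1. ] 0.0354
0.67 [5.1 3.3 2. ] 0.0352
0.54 [5.8 2.7 1.8] 0.0354
0.41 [6.7 3.2 1.7] 0.0354
0.28 [7.1 4.8 1.2] 0.0357
0.15 [ 7.4  5.4 -0.3] 0.0352
0.02 [5.1 5.2 6.6] 0.0353
[0.49752229 0.39803476 0.0523691 ] [np.float64(0.4958001061916568), np.float64(0.3940073235625366), np.float64(0.05885362638745674)] [0.12301906 0.10326854 2.1809377 ]
plinth ((491.1174621582031, 147.86795043945312), (27.526147842407227, 58.62122344970703), 89.17845916748047)
37.25
```

View pics/o1.png

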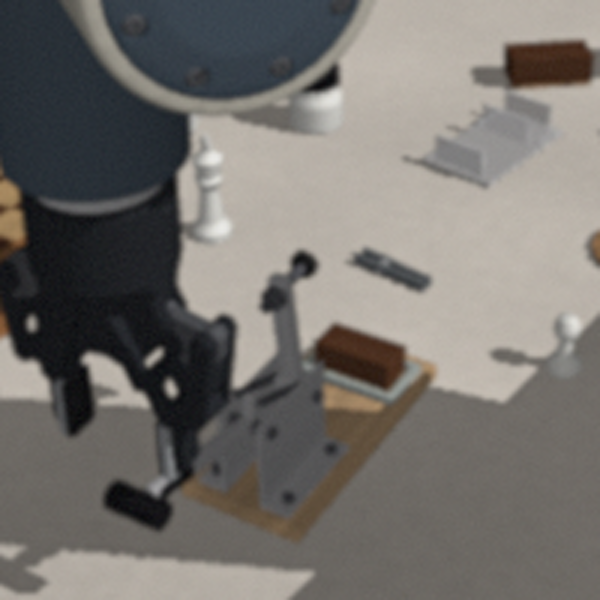

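The handle is open again with the T-bar back at its starting pixel, and the plinth hasn't moved in the nest. Before gripping by the sides I'll check the gripper's knuckle span against the 65 mm distance to the spindle.

```bash
python3 - <<'E'
from h import *
robot.set_gripper(.040); t=np.array(robot.read_tcp_pos())
s=cam("side"); C=cloud(s); p=np.array(s["pixels"]).astype(int); D=C-t
m=(p.max(2)<75)&(abs(D[...,1])<.06)&(abs(D[...,0])<.12)
for lo in np.arange(.01,.15,.02):
    q=D[m&(D[...,2]>=lo)&(D[...,2]<lo+.02)]
    if len(q)>5: print(round(lo,2),len(q),np.percentile(q[:,0],[1,99]).round(3),np.percentile(q[:,1],[1,99]).round(3))
print(robot.inverse_kinematics([.4915,.1478,.0055],[180,0,-1]),robot.inverse_kinematics([.4915,.1478,.0055],[180,0,179]))
E
```

```text
0.01 82 [-0.035  0.023] [-0.013  0.01 ]
0.03 199 [-0.036  0.031] [-0.012  0.01 ]
0.05 290 [-0.054  0.042] [-0.011  0.012]
0.07 506 [-0.061  0.052] [-0.016  0.016]
0.09 585 [-0.067  0.06 ] [-0.014  0.016]
0.11 718 [-0.069  0.062] [-0.01   0.018]
0.13 245 [-0.042  0.009] [-0.009  0.035]
[ 3.42443042e+01  2.02016780e+01 -1.92109143e+01  2.54444375e-14
 -5.05874077e+01  5.47556958e+01] [ 3.42443042e+01  2.02016780e+01 -1.92109143e+01 -2.54444375e-14
 -5.05874077e+01 -1.25244304e+02]
```

The knuckle half-span is about 65 mm at around z 0.12, so it would pass close to the spindle pad. I'll descend shifted 7 mm toward −y, centre while closing, then lift and move diagonally away.

```bash
python3 - <<'E'
from h import *
import pickle
S=pickle.load(open("side0.pkl","rb")); C=cloud(S); p=np.array(S["pixels"]).astype(int)
m=(p.max(2)<60)&(abs(C[...,0]-.493)<.03)&(C[...,1]>.19)&(C[...,1]<.25)&(C[...,2]>.12)&(C[...,2]<.17); q=C[m]; print("pad y/z",len(q),np.percentile(q,[2,50,98],axis=0).round(4).tolist())
X,Y=.4915,.1478; g=.0055; R=[180,0,-1]
t=robot.read_tcp_pos()
robot.move_l([t[0],t[1],.2],max_speed=.25); robot.set_gripper(.046)
robot.reach([X,Y-.007,.15],R); print(robot.read_time_s())
robot.move_l([X,Y-.007,.05])
h=robot.move_l([X,Y-.007,g],max_speed=.05,until_force=6); print("hit",h,robot.read_tcp_pos(),robot.read_force(),robot.read_time_s())
E
```

```text
pad y/z 44 [[0.4828, 0.2193, 0.1399], [0.4886, 0.2221, 0.1497], [0.4996, 0.2253, 0.1556]]
40.0333
hit False [0.49178449 0.1409224  0.00579995] [-0.48723861 -0.60053327  0.67371881] 41.8917
```

```bash
python3 - <<'E'
from h import *
X,Y=.4915,.1478; g=.0055
robot.set_gripper(.042); robot.move_l([X,Y-.002,g],max_speed=.05); robot.set_gripper(.034)
robot.move_l([X,Y,g],max_speed=.05); robot.set_gripper(0,40); w=robot.read_width(); print("w",w,robot.read_gripper_force(),robot.read_force())
if .02<w<.033:
    robot.move_l([X,Y,g+.010],max_speed=.05); robot.move_l([X,Y-.02,g+.05],max_speed=.15); robot.move_l([X,Y-.05,.11],max_speed=.2)
    print(robot.read_width(),robot.read_gripper_force())
    robot.reach([.5515,-.1915,.07],[180,0,-99.5]); robot.wait(.2)
    t=np.array(robot.read_tcp_pos()); print(t,robot.read_eef_rot(),robot.read_width(),robot.read_time_s())
    s=cam("side"); d=cam("top"); C=cloud(s); p=np.array(s["pixels"]).astype(int)
    m=(p[...,0]>p[...,2]+20)&(abs(C-t-[0,0,.02]).max(2)<.045); q=C[m]
    u=np.array([.162,.987]); n=np.array([.987,-.162]); e=q[:,:2]-t[:2]
    print(m.sum(),"along",np.percentile(e@u,[2,98]).round(4),"across",np.percentile(e@n,[2,98]).round(4),"z",np.percentile(q[:,2],[2,98]).round(4))
    a=cv2.resize(np.array(s["pixels"])[140:230,250:350,::-1],None,fx=4,fy=4,interpolation=2); b=cv2.resize(np.array(d["pixels"])[160:250,290:390,::-1],None,fx=4,fy=4,interpolation=2)
    cv2.imwrite("pics/w1.png",np.hstack([a,b]))
E
```

```text
w 0.02676540292594592 39.78218972682953 [0.01309771 0.30935792 0.98763237]
0.027185899131208835 39.603944420814514
[ 0.55183631 -0.19036246  0.07022178] [-1.79976645e+02  6.61090105e-03 -9.93631609e+01] 0.02718475060737445 45.675
126 along [-0.0206  0.0292] across [-0.019   0.0078] z [0.0792 0.1039]
```

View pics/w1.png

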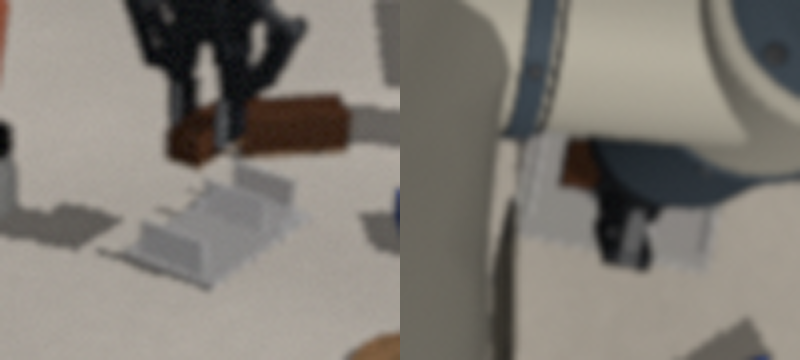

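The plinth is held lengthwise across the wide slot, at left crop (190,135), above the fins. Quick check of the slot centre from the fin top edges seen at (143–203, 223–247) and (237–293, 165–185).

```bash
python3 - <<'E'
from h import *
s=cam("side"); f=lambda a:(np.array(a,float)+.5)/4-.5+[250,140]
q=plane(s,f([(143,223),(203,247),(237,165),(293,185)]),.031)[:,:2]; print(q.round(4).tolist(),np.linalg.norm(q[0]-q[1]),np.linalg.norm(q[2]-q[3]))
a=(q[0]+q[1])/2;b=(q[2]+q[3])/2; u=(a-b)/np.linalg.norm(a-b); print("fin spacing (112)",np.linalg.norm(a-b),"u",u,np.degrees(np.arctan2(u[1],u[0])),"slot from +58:",a-u*.0375,"from -54:",b+u*.0745)
E
```

```text
[[0.5792, -0.1575], [0.5297, -0.1469], [0.5573, -0.2662], [0.5101, -0.2568]] 0.05060228308756403 0.04808652478000907
fin spacing (112) 0.1112741875398803 u [0.18669806 0.98241734] 79.23985069787706 slot from +58: [ 0.54744882 -0.18901845] from -54: [ 0.54758433 -0.18830539]
```

Fin spacing is 111.3 mm (112 nominal), so the slot centre is ≈ (0.550, −0.1905). Lowering with a force guard, expecting floor contact at TCP z ≈ −0.001.

```bash
python3 - <<'E'
from h import *
X,Y=.550,-.1905
robot.move_l([X,Y,.032],max_speed=.1)
h=robot.move_l([X,Y,-.005],max_speed=.025,until_force=4); t=robot.read_tcp_pos(); print(h,t,robot.read_force(),robot.read_time_s())
if h and t[2]<.003:
    robot.set_gripper(.040); robot.move_l([X,Y,.05],max_speed=.1); robot.move_l([X,Y,.2],max_speed=.25); robot.reach([.40,-.05,.3],[180,0,-99.5])
    d=cam("top"); s=cam("side"); p=np.array(d["pixels"]).astype(int)
    m=np.zeros(p.shape[:2],np.uint8); m[185:235,310:376]=((p[...,0]>p[...,2]+20)&(p[...,0]<140))[185:235,310:376]
    c=max(cv2.findContours(m,0,1)[0],key=cv2.contourArea); q=plane(d,c[:,0],.029); print(cv2.minAreaRect((q[:,:2]*1000).astype(np.float32)))
    a=cv2.resize(np.array(s["pixels"])[165:225,265:345,::-1],None,fx=5,fy=5,interpolation=2); b=cv2.resize(np.array(d["pixels"])[175:235,305:385,::-1],None,fx=5,fy=5,interpolation=2)
    cv2.imwrite("pics/w2.png",np.hstack([a,b])); print(robot.read_time_s(),robot.read_width())
E
```

```text
True [ 0.54990434 -0.19049449 -0.00133648] [-0.74089812  0.42918688  4.47056028] 47.5667
((549.0316162109375, -190.50762939453125), (57.427127838134766, 26.153348922729492), 79.64669036865234)
50.2833 0.04015328155928769
```

View pics/w2.png

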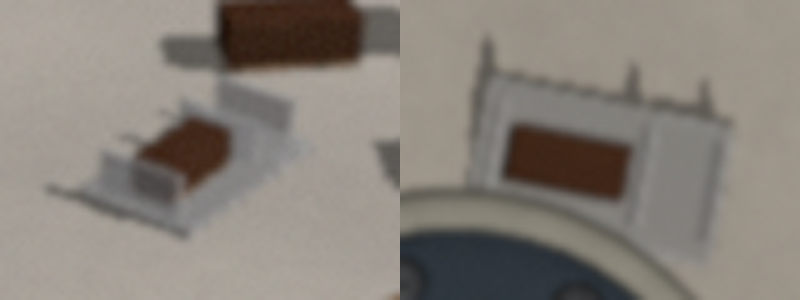

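The plinth lies flat at right crop (507–632, 125–198), centred between the fins at about 495 and 645 and square to them. The robot is clear, so I'm handing in.

```bash
python3 -c "
from h import *
print(robot.finish_job(),robot.read_time_s())"
```

```text
the job is handed in; nothing more can be done
the job is handed in; nothing more can be done
```

The job is handed in, with no verdict returned: the plinth was clamped for over 2 s and now lies flat and crosswise in the wide slot, with the handle open and about 50 s of the 72 s used at the last reading; the first grasp closed on air because the fingertips sit higher than stated, and nothing moved.

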